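Clear the sawn-off plate into the scrap box

ROBOT

A 6-joint arm with a two-finger parallel gripper is mounted at the origin on the work surface. World frame = base frame: x ahead of the robot, y to its left, z up, the work surface at z = 0. Lengths are in m, angles in rad, forces in N, time in s.
With the tool pointing down it reaches from about 0.275 to 0.75 m from the base axis. Payload 10.2 kg.
Tool frame: the origin (TCP) lies between the finger pads; the fingertips stand bot.tips_ahead ahead of it and the grasp point (between the pads) lies 11 mm behind it (bot.tips_ahead is the distance from the TCP to the fingertips, in m); x points along the fingers, y is the direction in which the jaws open and shut, and the axes are right-handed (so a half turn about x gives the same grasp; the last joint's range is limited). The gripper opens to 85 mm and grips with 20 to 120 N. Pads are 22 mm wide; open, the fingers measure 114 mm over their backs; the gripper's body (76 mm by 85 mm) begins 54 mm behind the grasp point. The pads swing forward as they close: fully open they stand 13 mm farther back than shut.
Start: joints at [1.01, 0.313, 1.498, -0, 1.331, -0.223], TCP at [0.174, 0.495, 0.239] pointing down, gripper open.
Joint ranges: [-2.94, 2.94], [-0.97, 2.17], [0.19, 2.56], [-1.23, 4.37], [0.02, 3.11], [-2.88, 2.88]. Speed limits (rad/s): [2.39, 2.39, 3.01, 3.14, 3.14, 3.14].

INTERFACE

Orientations are given as a 3x3 rotation matrix whose columns are the frame's x, y, z axes.
In Python, from rig import bot gives the robot as it stands.
- The arm moves only by the tool move_arm, never from a script. Its argument "series" is a list of rows, each a list of 5 numbers: the shift along the tool's x, y, z in m, then the turn about the tool's x in degrees, then the closure, from -1 (fully open) to 1 (shut), so that 0 is half open. In form: [[x, y, z, twist, fingers], ...]. A call has 1 to 20 rows; each row is the pose to reach, as a shift and turn from the pose measured when the call began, along the tool's axes at that moment; what a row does not reach only later rows make up. A row lasts 1/10 s, in which the tool goes at most 50 mm and 8.59 degrees, less where a joint would pass 70% of its speed; a pose out of reach is approached as far as the arm can. A call with a gripper value outside its range is refused whole. The fingers move at their own pace and stop on an object; "squeeze" is the grip in N (left out, the last holds). Time passes only in rows, so rows that repeat a pose let the fingers close. It gives the time, the measured TCP pose, the force and the opening at its end, in the units of the state.
- bot.sense(): the state, without advancing time (a new reading comes with each control period).
- bot.capture(name): name is "scene" or "top" or "wrist"; returns a dict with "frame" (420x560x3 uint8, blue, green, red), "z_map" (420x560 float32, m along the optical axis (not along the pixel's ray), 0 where there is no reading), "fx", "fy", "cx", "cy" (pixels), "k1" (the pictures are not rectified: a ray, as slopes to the right and down, at radius r is drawn at 1 + k1 r^2 times it, then the intrinsics apply), "view" (4x4, takes a point from world to camera coordinates). Camera axes: x right, y down, z forward; pixel columns grow to the right and rows downward; lengths in m; the calibration is good to about 2 mm. A picture is of the moment at which its call begins.
- bot.job_done(): hands the job in, once; it reports no verdict.
The state is a dict: "clock": time; "qpos": joint angles; "qvel": joint speeds; "joint_torque": joint torques, N m; "tcp_pos": TCP position; "tcp_rot": TCP orientation; "contact_force": force on the tool from outside, world axes, zero at the start; "wrist_torque": the same for the moment, N m; "opening": finger opening in m.
Only numpy, scipy, OpenCV 4.12 (cv2) and the standard library are available. Lean on these libraries where they do the work, as an engineer would, in place of code of your own. Each camera call takes 0.05 s, during which the arm holds its last target. There are 200 camera calls.

TASK

Draw the loose steel offcut out of the wooden nest by pressing on it from above and sliding it along the bench, then push it off the far edge of the bench so that it drops into the scrap box below. Slide it all the way, never lifting it, and press and push gently: never with more than 30 N on the offcut, the nest or the bench, as that scores the wood. Leave everything else where it lies.

Things in the scene. Friction and masses are not known exactly. Their poses are not given: they have to be found in the camera images.
- nest: Dark wooden U-shaped sawing nest fixed on the bench, open to the far edge. Origin: on the bench top, midway along the foot of the fence's inner face; x points out of the nest, y along the fence. Fence: x -24 to 0, |y| to 85 mm, 30 mm high. A cheek at each end: x 0 to 52, |y| 61 to 85 mm, 18 mm high. No floor: the offcut lies on the bench top itself.
- offcut_center (a point): Centre of the offcut: bare steel plate 60 (x) x 110 (y) x 12 mm, some 0.6 kg, flat in the nest, axes nearly the nest's. 1 to 4 mm from the fence, 3 to 8 mm from each cheek: no finger fits behind it until it is drawn out. It slides easily on the waxed bench (friction about 0.2); finger pads grip it better: a steady press of about 15 N drags it, a mere touch slips. Touch down slower than 8 mm/s: a knock passes 30 N.
- bin: Open wooden scrap box on a low bench beyond the workbench's far edge, 270 (x) x 260 (y) x 105 mm high, walls 8 mm, a few scraps on its floor. Origin: centre of its underside, axes along the world's. Its rim is 55 mm below the bench top, its near wall just under the bench's edge. It stands anywhere along the edge, so not always straight ahead of the nest.
- bench_edge (a point): A point on the far edge of the workbench's top, midway along it. The edge is straight and runs along world y; beyond it (greater x) the offcut falls. The top is level at z = 0 and 50 mm thick.
- screwdriver: screwdriver lying behind the nest, on the robot's side of its fence; about 200 mm long, 30 mm high; a bystander
- square: joiner's try square lying beside the nest's left (+y) side: wooden stock 18 x 75 x 14 mm, steel blade 100 mm long; a bystander
- angle_piece: finished steel angle bracket, 50 x 60 mm, 40 mm high, standing beside the nest's right (-y) side; a bystander
- jar: amber jar, 60 mm wide, 80 mm high; a bystander at one side of the bench
- tin: metal tin, 72 mm wide, 75 mm high; a bystander at one side of the bench (jar and tin may swap sides)
- hammer: hammer lying at the left; a bystander

How it is judged:
On the way:
1. the offcut lies on the bench, drawn out of the nest (x of offcut_center in the frame of nest above 0.06 m and height (world z) of offcut_center between -0.004 and 0.02 m), for 0.1 s.
At the end, for the whole second after the job is handed in: The offcut lies at rest wholly inside the scrap box: its centre between the box's walls and at least 20 mm below the rim, slower than 0.03 m/s and 0.3 rad/s (x of offcut_center in the frame of bin between -0.13 and 0.13 m and y of offcut_center in the frame of bin between -0.125 and 0.125 m and z of offcut_center in the frame of bin below 0.085 m and linear speed of offcut below 0.03 m/s and angular speed of offcut below 0.3 rad/s); the robot touches nothing.
It fails at once if the offcut was pressed or pushed with more than 30 N (contact force between the fingers and offcut above 30 N).
It fails at once if the robot pressed on the nest with more than 30 N (contact force between the arm and nest above 30 N).
It fails at once if the robot pressed on the bench with more than 30 N (contact force between the arm and table above 30 N).
It fails at once if the offcut was lifted off the bench (height (world z) of offcut_center above 0.03 m).
It fails at once if something else on the bench (screwdriver, square, angle bracket, jar, tin, hammer) was moved more than 20 mm (distance of any of screwdriver, square, angle_piece, jar, tin, hammer from where it was at the start of the episode above 0.02 m).
It also fails if it takes over 69 s, if anything falls off the work surface, if the arm or the gripper's body presses on something with over 40 N, if the wrist force passes 120 N, or if a joint passes its speed limit or range.

## Working session

There is one attempt and no reset: what is moved stays moved. The work goes in short steps, Python scripts to look and compute and a tool call to move; the robot and the scene stay as the last step left them, time stands still between calls to the robot, and variables do not carry over. Pictures are saved under pics/ and viewed, about 8 in all and at most 12, crops included, and the job is handed in when it is done.

Besides the shell and the picture viewer there is one more tool, called as a command line: name --pt "numbers of a row" for each row, then --argument value for the rest. move_arm: Moves the arm, as the interface text tells. Its arguments: {"type":"object","properties":{"series":{"type":"array"},"squeeze":{"type":"number"}},"required":["series"]}

```bash
ls; mkdir -p pics; cat > h.py <<'E'
import numpy as np, cv2
from rig import bot
def snap(n,f):
    c=bot.capture(n); cv2.imwrite('pics/'+f+'.png',c['frame']); np.savez('pics/'+f+'.npz',**c); return c
def load(f): return dict(np.load('pics/'+f+'.npz'))
def slopes(c,uv):
    uv=np.atleast_2d(np.float64(uv)); d=(uv-[c['cx'],c['cy']])/[c['fx'],c['fy']]; s=d.copy()
    for _ in range(20): s=d/(1+c['k1']*(s**2).sum(1,keepdims=True))
    return s
def onplane(c,uv,z):
    s=slopes(c,uv); V=c['view']; R=V[:3,:3]; o=-R.T@V[:3,3]
    d=np.c_[s,np.ones(len(s))]@R
    return o+d*((z-o[2])/d[:,2])[:,None]
def cloud(c):
    h,w=c['z_map'].shape; u,v=np.meshgrid(np.arange(w),np.arange(h))
    s=slopes(c,np.c_[u.ravel(),v.ravel()]); Z=c['z_map'].ravel()[:,None]
    P=np.c_[s,np.ones(len(s))]*Z; V=c['view']
    P=(P-V[:3,3])@V[:3,:3]; P[Z[:,0]==0]=np.nan
    return P.reshape(h,w,3)
E
python3 - <<'E'
from h import *
s=bot.sense(); print(s, bot.tips_ahead)
a=snap('scene','s0')['frame'];b=snap('top','t0')['frame']
E
```

```text
pics
{'clock': 0.0, 'qpos': array([ 1.00959774e+00,  3.13446016e-01,  1.49844626e+00, -2.13647150e-06,
        1.33103958e+00, -2.23386882e-01]), 'qvel': array([ 0.00059369,  0.00019743, -0.00317901, -0.00141004, -0.00074861,
       -0.00156011]), 'joint_torque': array([-1.17176191e-03, -4.12258458e+01, -2.59744585e+01, -2.35593934e-04,
        4.11848261e-03,  9.16201174e-06]), 'tcp_pos': array([0.17386075, 0.49510042, 0.23873367]), 'tcp_rot': array([[-7.10969055e-04,  3.31422323e-01,  9.43482241e-01],
       [-1.13489842e-03,  9.43481604e-01, -3.31422955e-01],
       [-9.99999103e-01, -1.30638797e-03, -2.94655555e-04]]), 'contact_force': array([-0.08314533,  0.10055828, -0.59470821]), 'wrist_torque': array([ 0.02801225, -0.01078627, -0.00900527]), 'opening': 0.08549599153232977} 0.008
```

View pics/s0.png

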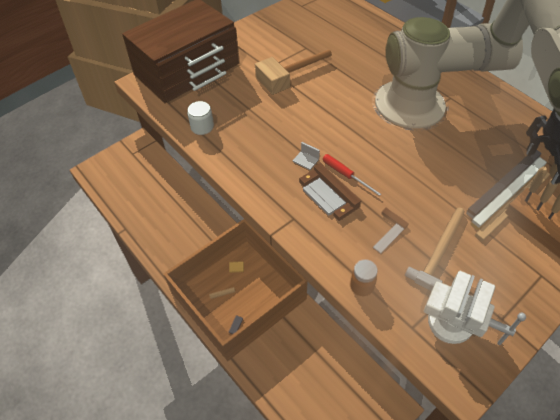

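View pics/t0.png

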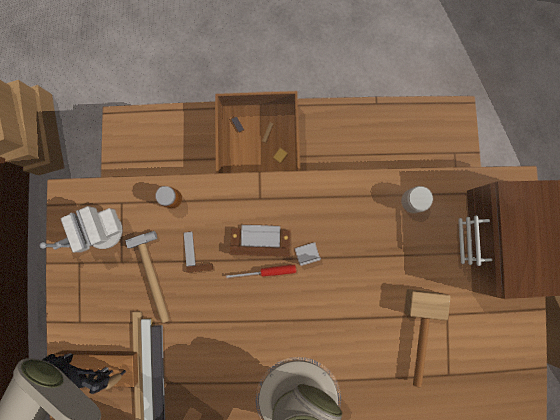

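The top view has world +x up and +y left. The offcut is at about (260,236) in the nest, the bin spans columns 215-298 and rows 92-173, and the bench edge is near row 172. The angle bracket is at (308,253), the screwdriver at (262,272) and the square at (193,250). Next I'll measure positions.

```bash
python3 - <<'E'
from h import *
def plate(f,box):
    c=load(f); im=c['frame']; hsv=cv2.cvtColor(im,cv2.COLOR_BGR2HSV)
    m=np.zeros(im.shape[:2],np.uint8); x0,x1,y0,y1=box
    m[y0:y1,x0:x1]=((hsv[...,1]<70)&(hsv[...,2]>100))[y0:y1,x0:x1]
    k=max(cv2.findContours(m,0,1)[0],key=cv2.contourArea)
    P=onplane(c,k[:,0],.012)
    r=cv2.minAreaRect(np.float32(P[:,:2]*1000)); print(f,cv2.contourArea(k),'rect mm',r, cv2.boxPoints(r).round(0).tolist())
    C=cloud(c); print(' depth z plate',np.nanmedian(C[m>0][:,2]))
    return np.array(r[0])
plate('t0',(236,284,222,250)); plate('s0',(300,350,172,218))
c=load('t0');C=cloud(c);Z=C[...,2]
for f in('t0','s0'):
    C=cloud(load(f));z=C[...,2];X=C[...,0];Y=C[...,1]
    near=(abs(Y)<.3)
    e=(abs(z)<.006)&near&(X>.3); print(f,'edge x',np.nanpercentile(X[e],[99,99.9,100]))
    b=(abs(z+.055)<.008)&(X>.5)&(X<1.1)&near; print(' rim',b.sum(),np.nanpercentile(X[b],[1,50,99]),np.nanpercentile(Y[b],[1,50,99]))
    n=(abs(z-.030)<.005)&(X>.3)&(X<.62)&(abs(Y)<.15)
    k=np.float32(C[n][:,:2]*1000); print(' fence', len(k),cv2.minAreaRect(k))
    n=(abs(z-.018)<.003)&(X>.3)&(X<.62)&(abs(Y)<.15)
    print(' cheek',n.sum(),np.nanpercentile(X[n],[2,98]),np.nanpercentile(Y[n],[2,98]))
# pixel corners of rim in top
c=load('t0');print(onplane(c,[[215,173],[298,172],[216,92],[298,92]],-.055).round(3).tolist())
E
```

```text
t0 767.5 rect mm ((472.5225830078125, 96.09446716308594), (109.33003234863281, 60.2081298828125), 88.4585952758789) [[441.0, 42.0], [501.0, 41.0], [504.0, 150.0], [444.0, 152.0]]
 depth z plate 0.012884083738316466
s0 769.0 rect mm ((473.58453369140625, 97.40916442871094), (116.1369400024414, 64.91160583496094), 86.20352172851562) [[437.0, 42.0], [502.0, 37.0], [510.0, 153.0], [445.0, 157.0]]
 depth z plate 0.011865723652351964
t0 edge x [0.65554415 0.65894147 0.65985414]
 rim 664 [0.67258187 0.86052431 0.92486623] [-0.02775651  0.1437077   0.23322503]
 fence 533 ((399.35137939453125, 43.048828125), (217.64231872558594, 76.95453643798828), 86.40172576904297)
 cheek 366 [0.36123217 0.49872381] [0.0051746  0.14680273]
s0 edge x [0.65912917 0.66132287 0.66315284]
 rim 1474 [0.65735054 0.80380456 0.92521969] [-0.02821075  0.12009948  0.23491038]
 fence 491 ((398.8737487792969, 40.86919403076172), (221.6146697998047, 80.6766128540039), 87.20069885253906)
 cheek 343 [0.36328822 0.4976089 ] [-0.05371661  0.14476898]
[[0.67, 0.234, -0.055], [0.665, -0.021, -0.055], [0.93, 0.229, -0.055], [0.921, -0.03, -0.055]]
```

Offcut centre is about (0.473, 0.097), measuring 60 x 109 mm, with its top at 0.012 to 0.013. The bench edge is at x≈0.66. The bin's y runs from -0.028 to 0.234, so it lies straight ahead. I'll move above the plate with the jaws half open along world y.

move_arm --pt "0 -0.05 0.05 -8 0" --pt "0 -0.09 0.1 -16 0" --pt "0 -0.13 0.16 -19.4 0" --pt "0 -0.17 0.22 -19.4 0" --pt "0 -0.2 0.28 -19.4 0" --pt "0 -0.24 0.34 -19.4 0" --pt "0.03 -0.276 0.4 -19.4 0" --pt "0.06 -0.276 0.416 -19.4 0" --pt "0.1 -0.276 0.416 -19.4 0" --pt "0.13 -0.276 0.416 -19.4 0" --pt "0.15 -0.276 0.416 -19.4 0" --pt "0.15 -0.276 0.416 -19.4 0" --pt "0.15 -0.276 0.416 -19.4 0" --pt "0.15 -0.276 0.416 -19.4 0" --pt "0.15 -0.276 0.416 -19.4 0"

```text
clock: 1.6
tcp_pos: [0.4751, 0.0974, 0.0904]
tcp_rot: [[0.002, -0.002, 1.0], [-0.001, 1.0, 0.002], [-1.0, -0.001, 0.002]]
contact_force: [-0.1, 0.9, -0.3]
opening: 0.0425
```

```bash
python3 - <<'E'
from h import *
s=bot.sense(); print(s['tcp_pos'],s['tcp_rot'].round(4),s['contact_force'],s['opening'],s['clock'])
a=snap('wrist','w1'); C=cloud(a)
cv2.imwrite('pics/w1.png',a['frame'])
E
```

```text
[0.47506127 0.09737265 0.09037583] [[ 0.0016 -0.0017  1.    ]
 [-0.001   1.      0.0017]
 [-1.     -0.001   0.0016]] [-0.08761705  0.92089094 -0.30380892] 0.04247462568421862 1.6
```

View pics/w1.png

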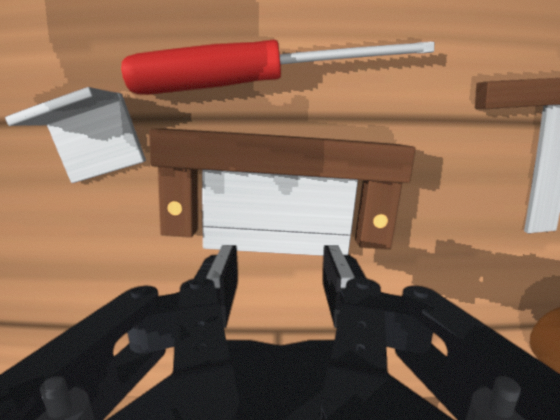

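The wrist view (world +x down, +y right) shows the plate at columns 203-356, rows 172-253. The two fingertips line up symmetrically over it at columns 228 and 338, and the bystanders are clear. I'll check the plate position from here and descend to just above it.

```bash
python3 - <<'E'
from h import *
c=load('w1'); print(onplane(c,[[203,172],[356,178],[350,254],[203,248]],.012).round(4).tolist())
print(onplane(c,[[197,168],[358,180]],0.0).round(4).tolist(), 'cheek tips', onplane(c,[[160,236],[196,237],[358,246],[392,248]],0.018).round(4).tolist())
C=cloud(c); print(C[215,250],C[240,270],C[250,500])
E
```

```text
[[0.4402, 0.0433, 0.012], [0.4442, 0.1516, 0.012], [0.5024, 0.151, 0.012], [0.4979, 0.0397, 0.012]]
[[0.439, 0.036, 0.0], [0.4477, 0.1563, 0.0]] cheek tips [[0.4862, 0.0102, 0.018], [0.4868, 0.0367, 0.018], [0.4935, 0.155, 0.018], [0.4951, 0.1805, 0.018]]
[0.47141509 0.07601003 0.01318581] [0.49093884 0.09039841 0.01264135] [ 5.05094458e-01  2.79309347e-01 -2.64001403e-04]
```

move_arm --pt "0.02 0 0 0 0" --pt "0.04 0 0 0 0" --pt "0.055 0 0 0 0" --pt "0.062 0 0 0 0" --pt "0.064 0 0 0 0" --pt "0.064 0 0 0 0" --pt "0.064 0 0 0 0"

```text
clock: 2.35
tcp_pos: [0.4756, 0.0974, 0.0272]
tcp_rot: [[0.003, -0.002, 1.0], [-0.001, 1.0, 0.002], [-1.0, -0.001, 0.003]]
contact_force: [-0.7, -0.8, -0.2]
opening: 0.0428
```

move_arm --pt "0.0005 0 0 0 0" --pt "0.001 0 0 0 0" --pt "0.0015 0 0 0 0" --pt "0.002 0 0 0 0" --pt "0.0025 0 0 0 0" --pt "0.003 0 0 0 0" --pt "0.0035 0 0 0 0" --pt "0.004 0 0 0 0" --pt "0.0045 0 0 0 0" --pt "0.005 0 0 0 0" --pt "0.0055 0 0 0 0" --pt "0.006 0 0 0 0" --pt "0.0065 0 0 0 0" --pt "0.007 0 0 0 0"

```text
clock: 3.75
tcp_pos: [0.4757, 0.0974, 0.0202]
tcp_rot: [[0.003, -0.002, 1.0], [-0.001, 1.0, 0.002], [-1.0, -0.001, 0.003]]
contact_force: [-0.0, 0.2, 0.5]
opening: 0.0424
```

move_arm --pt "0.0005 0 0 0 0" --pt "0.001 0 0 0 0" --pt "0.0015 0 0 0 0" --pt "0.002 0 0 0 0" --pt "0.002 0 0 0 0"

```text
clock: 4.25
tcp_pos: [0.4757, 0.0974, 0.0182]
tcp_rot: [[0.003, -0.002, 1.0], [-0.001, 1.0, 0.002], [-1.0, -0.001, 0.003]]
contact_force: [-0.9, 0.8, 1.7]
opening: 0.0429
```

move_arm --pt "0.0004 0 0 0 0" --pt "0.0008 0 0 0 0" --pt "0.0012 0 0 0 0" --pt "0.0012 0 0 0 0"

```text
clock: 4.65
tcp_pos: [0.4761, 0.0974, 0.0181]
tcp_rot: [[0.004, -0.002, 1.0], [-0.001, 1.0, 0.002], [-1.0, -0.001, 0.004]]
contact_force: [-3.4, -0.9, 14.8]
opening: 0.0426
```

Contact is at TCP z≈0.018, with about 12 N/mm of stiffness and 14.8 N now. I'll drag a first stretch while holding the press.

move_arm --pt "0.0012 0 0.001 0 0" --pt "0.0012 -0.0001 0.003 0 0" --pt "0.0012 -0.0003 0.006 0 0" --pt "0.0012 -0.0004 0.009 0 0" --pt "0.0012 -0.0005 0.012 0 0" --pt "0.0013 -0.0006 0.014 0 0" --pt "0.0013 -0.0007 0.016 0 0"

```text
clock: 5.35
tcp_pos: [0.4927, 0.0968, 0.0181]
tcp_rot: [[0.006, -0.002, 1.0], [-0.001, 1.0, 0.002], [-1.0, -0.001, 0.006]]
contact_force: [-3.8, -0.9, 16.0]
opening: 0.0427
```

```bash
cat > p.py <<'E'
from h import *
import sys
def plate(f):
    c=snap('top',f); im=c['frame']; hsv=cv2.cvtColor(im,cv2.COLOR_BGR2HSV)
    s=bot.sense(); print(s['tcp_pos'].round(4),s['tcp_rot'][:,2].round(4),s['contact_force'].round(1),s['clock'])
    C=cloud(c); X,Y,Z=C[...,0],C[...,1],C[...,2]
    m=((hsv[...,1]<70)&(hsv[...,2]>100)&(X>.43)&(X<.75)&(Y>.03)&(Y<.165)&(Z<.02)).astype(np.uint8)
    k=np.vstack([q for q in cv2.findContours(m,0,1)[0] if cv2.contourArea(q)>8]); P=onplane(c,k[:,0],.012)[:,:2]*1000
    print(cv2.minAreaRect(np.float32(P)),P.min(0),P.max(0))
plate(sys.argv[1])
E
python3 p.py t1
```

```text
[0.493  0.0968 0.0181] [1.     0.0021 0.0063] [-2.4  0.7 14.1] 5.4Traceback (most recent call last):
  File "p.py", line 10, in <module>
    plate(sys.argv[1])
    ~~~~~^^^^^^^^^^^^^
  File "p.py", line 8, in plate
    k=np.vstack([q for q in cv2.findContours(m,0,1)[0] if cv2.contourArea(q)>8]); P=onplane(c,k[:,0],.012)[:,:2]*1000
    return _nx.concatenate(arrs, 0, dtype=dtype, casting=casting)
           ~~~~~~~~~~~~~~~^^^^^^^^^^^^^^^^^^^^^^^^^^^^^^^^^^^^^^^
ValueError: need at least one array to concatenate
```

```bash
python3 - <<'E'
from h import *
c=snap('scene','s2'); cv2.imwrite('pics/s2c.png',cv2.resize(c['frame'][120:260,230:430],None,fx=3,fy=3))
print(bot.sense()['contact_force'])
E
```

```text
[-3.0074916  -0.4120628  13.58064725]
```

View pics/s2c.png

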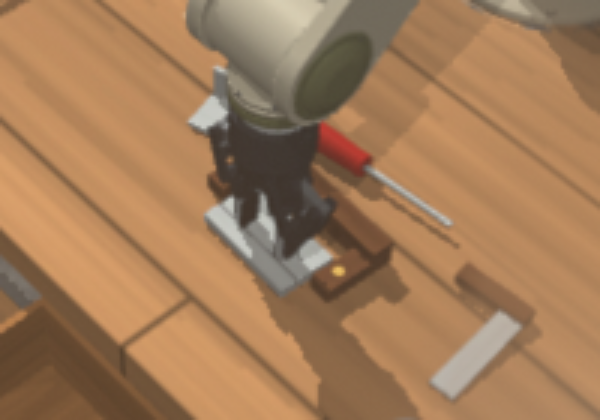

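The scene crop shows the plate's front face (crop 207,215 to 285,293) standing out past the cheek, so it is sliding with the fingers. I'll continue.

move_arm --pt "0.0012 0 0.001 0 0" --pt "0.0012 -0.0001 0.004 0 0" --pt "0.0013 -0.0003 0.008 0 0" --pt "0.0013 -0.0005 0.012 0 0" --pt "0.0013 -0.0007 0.016 0 0" --pt "0.0013 -0.0009 0.02 0 0" --pt "0.0014 -0.0011 0.024 0 0" --pt "0.0014 -0.0013 0.028 0 0" --pt "0.0014 -0.0015 0.032 0 0" --pt "0.0014 -0.0017 0.036 0 0" --pt "0.0014 -0.0018 0.039 0 0" --pt "0.0015 -0.0018 0.041 0 0"

```text
clock: 6.65
tcp_pos: [0.5347, 0.0951, 0.0181]
tcp_rot: [[0.008, -0.002, 1.0], [-0.001, 1.0, 0.002], [-1.0, -0.001, 0.008]]
contact_force: [-4.7, 0.1, 15.0]
opening: 0.0427
```

```bash
python3 - <<'E'
from h import *
c=snap('wrist','w3'); cv2.imwrite('pics/w3.png',c['frame'])
s=bot.sense(); print(s['tcp_pos'].round(4),s['tcp_rot'][:,2].round(4),s['contact_force'].round(1))
E
```

```text
[0.535  0.0951 0.0181] [1.     0.002  0.0084] [-3.3  0.4 12.1]
```

View pics/w3.png

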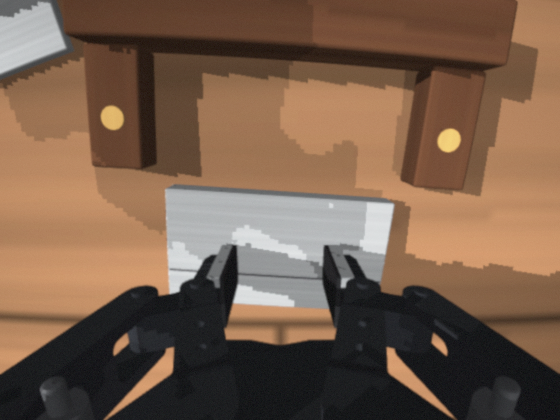

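The plate (columns 167-392, rows 187-308) has followed the fingers straight and is clear of the cheek ends at row 187. One more drag stretch.

move_arm --pt "0.0012 0 0.001 0 0" --pt "0.0012 0 0.004 0 0" --pt "0.0013 0 0.008 0 0" --pt "0.0013 0 0.012 0 0" --pt "0.0014 0 0.016 0 0" --pt "0.0014 0 0.02 0 0" --pt "0.0014 0 0.024 0 0" --pt "0.0015 0 0.028 0 0" --pt "0.0015 0 0.032 0 0" --pt "0.0015 0 0.036 0 0" --pt "0.0016 0 0.039 0 0" --pt "0.0016 0 0.04 0 0" --pt "0.0016 0 0.04 0 0"

```text
clock: 8.0
tcp_pos: [0.5758, 0.0952, 0.0182]
tcp_rot: [[0.01, -0.002, 1.0], [-0.001, 1.0, 0.002], [-1.0, -0.001, 0.01]]
contact_force: [-3.0, 0.1, 10.7]
opening: 0.0428
```

move_arm --pt "-0.002 0 0 0 0" --pt "-0.006 0 0 0 0" --pt "-0.015 0 0 0 0" --pt "-0.03 0 0 0 0" --pt "-0.045 0 0 0 0" --pt "-0.045 0 -0.02 0 0" --pt "-0.045 0 -0.05 0 0" --pt "-0.045 0 -0.07 0 0" --pt "-0.045 0 -0.07 0 0" --pt "-0.045 0 -0.07 0 0"

```text
clock: 9.0
tcp_pos: [0.5062, 0.0951, 0.0635]
tcp_rot: [[0.012, -0.002, 1.0], [-0.001, 1.0, 0.002], [-1.0, -0.001, 0.012]]
contact_force: [-0.0, -0.4, 0.1]
opening: 0.0425
```

```bash
python3 - <<'E'
from h import *
s=bot.sense(); print(s['tcp_pos'].round(4),s['tcp_rot'].round(4),s['contact_force'].round(1))
c=snap('wrist','w4')
E
```

```text
[0.5062 0.0951 0.0635] [[ 0.0125 -0.0019  0.9999]
 [-0.0011  1.      0.0019]
 [-0.9999 -0.0011  0.0125]] [-0.  -0.4  0.1]
```

View pics/w4.png

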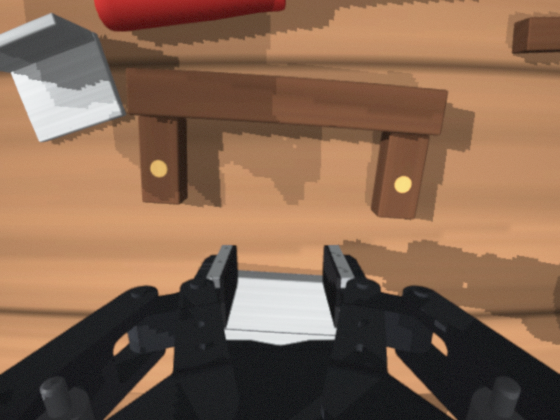

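The plate's rear edge is visible between the fingers, at about rows 270-280.

```bash
python3 - <<'E'
from h import *
c=load('w4'); print(onplane(c,[[245,270],[315,273]],0.0).round(4).tolist(),onplane(c,[[240,279],[318,282]],.012).round(4).tolist())
c=snap('scene','s4'); im=c['frame']; C=cloud(c); X,Y,Z=C[...,0],C[...,1],C[...,2]; hsv=cv2.cvtColor(im,cv2.COLOR_BGR2HSV)
m=((hsv[...,1]<70)&(abs(Z-.012)<.006)&(X>.5)&(X<.66)&(Y>.0)&(Y<.2)).astype(np.uint8)
k=max(cv2.findContours(m,0,1)[0],key=cv2.contourArea); P=onplane(c,k[:,0],.012)[:,:2]*1000
print(cv2.contourArea(k),cv2.minAreaRect(np.float32(P)),P.min(0),P.max(0))
E
```

```text
[[0.5405, 0.0705, 0.0], [0.5427, 0.1208, 0.0]] [[0.5411, 0.0684, 0.012], [0.5432, 0.1216, 0.012]]
769.5 ((573.2960205078125, 96.16310119628906), (114.49103546142578, 62.59429931640625), 86.18653106689453) [538.83762142  37.62101131] [606.80370857 152.34813096]
```

Rear face is at x≈0.542 and the centre at (0.572, 0.096), which agree. I'll descend behind it with the tips about 3 mm above the bench.

move_arm --pt "0.015 0 0.001 0 0" --pt "0.03 0 0.001 0 0" --pt "0.042 0 0.001 0 0" --pt "0.048 0 0.001 0 0" --pt "0.051 0 0.001 0 0" --pt "0.0525 0 0.001 0 0" --pt "0.0535 0 0.001 0 0" --pt "0.054 0 0.001 0 0" --pt "0.054 0 0.001 0 0"

```text
clock: 10.0
tcp_pos: [0.5082, 0.095, 0.0093]
tcp_rot: [[0.012, -0.002, 1.0], [-0.001, 1.0, 0.002], [-1.0, -0.001, 0.012]]
contact_force: [-0.3, -0.6, 0.0]
opening: 0.0427
```

move_arm --pt "0 0 0.003 0 0" --pt "0.0001 0 0.006 0 0" --pt "0.0001 0 0.009 0 0" --pt "0.0001 0 0.011 0 0" --pt "0.0001 0 0.012 0 0" --pt "0.0001 0 0.0125 0 0" --pt "0.0001 0 0.013 0 0" --pt "0.0001 0 0.0135 0 0" --pt "0.0002 0 0.014 0 0" --pt "0.0002 0 0.0145 0 0" --pt "0.0002 0 0.015 0 0" --pt "0.0002 0 0.0155 0 0" --pt "0.0002 0 0.016 0 0" --pt "0.0002 0 0.0165 0 0" --pt "0.0002 0 0.017 0 0" --pt "0.0002 0 0.0175 0 0" --pt "0.0002 0 0.018 0 0"

```text
clock: 11.7
tcp_pos: [0.5262, 0.095, 0.0093]
tcp_rot: [[0.012, -0.002, 1.0], [-0.001, 1.0, 0.002], [-1.0, -0.001, 0.012]]
contact_force: [0.2, 0.2, 0.4]
opening: 0.0426
```

move_arm --pt "0 0 0.0006 0 0" --pt "0 0 0.0012 0 0" --pt "0 0 0.0018 0 0" --pt "0 0 0.0024 0 0" --pt "0 0 0.003 0 0" --pt "0 0 0.0036 0 0" --pt "0.0001 0 0.0042 0 0" --pt "0.0001 0 0.0048 0 0" --pt "0.0001 0 0.0054 0 0" --pt "0.0001 0 0.006 0 0" --pt "0.0001 0 0.0066 0 0" --pt "0.0001 0 0.0072 0 0" --pt "0.0001 0 0.0078 0 0" --pt "0.0001 0 0.0084 0 0" --pt "0.0001 0 0.009 0 0" --pt "0.0001 0 0.0096 0 0" --pt "0.0001 0 0.0102 0 0" --pt "0.0001 0 0.0108 0 0" --pt "0.0002 0 0.0114 0 0" --pt "0.0002 0 0.012 0 0"

```text
clock: 13.7
tcp_pos: [0.5383, 0.0951, 0.0093]
tcp_rot: [[0.012, -0.002, 1.0], [-0.001, 1.0, 0.002], [-1.0, -0.001, 0.012]]
contact_force: [-0.9, -0.2, 0.4]
opening: 0.0428
```

move_arm --pt "0 0 0.0008 0 0" --pt "0 0 0.0018 0 0" --pt "0 0 0.003 0 0" --pt "0.0001 0 0.0045 0 0" --pt "0.0001 0 0.006 0 0" --pt "0.0001 0 0.008 0 0" --pt "0.0001 0 0.01 0 0" --pt "0.0001 0 0.012 0 0" --pt "0.0002 0 0.014 0 0" --pt "0.0002 0 0.016 0 0" --pt "0.0002 0 0.018 0 0" --pt "0.0002 0 0.02 0 0" --pt "0.0003 0 0.022 0 0"

```text
clock: 15.0
tcp_pos: [0.5604, 0.0951, 0.0093]
tcp_rot: [[0.013, -0.002, 1.0], [-0.001, 1.0, 0.002], [-1.0, -0.001, 0.013]]
contact_force: [-1.6, 1.0, 0.8]
opening: 0.0427
```

```bash
python3 - <<'E'
from h import *
c=snap('scene','s5'); im=c['frame']; C=cloud(c); X,Y,Z=C[...,0],C[...,1],C[...,2]; hsv=cv2.cvtColor(im,cv2.COLOR_BGR2HSV)
m=((hsv[...,1]<70)&(abs(Z-.012)<.006)&(X>.5)&(X<.7)&(Y>.0)&(Y<.2)).astype(np.uint8)
k=max(cv2.findContours(m,0,1)[0],key=cv2.contourArea); P=onplane(c,k[:,0],.012)[:,:2]*1000
print(cv2.contourArea(k),cv2.minAreaRect(np.float32(P)),P.min(0),P.max(0),bot.sense()['contact_force'])
E
```

```text
801.5 ((599.7183837890625, 97.77177429199219), (70.3282241821289, 114.14537048339844), 2.0521018505096436) [563.64856371  40.970094  ] [634.90121164 154.50187677] [-0.56142752  0.79047769 -0.63781329]
```

The plate is pushed squarely (front at about 0.633, rear about TCP+11 mm) with about 1.5 N. Now an accelerating push over the edge.

move_arm --pt "0 0 0.001 0 0" --pt "0 0 0.003 0 0" --pt "0.0001 0 0.006 0 0" --pt "0.0001 0 0.011 0 0" --pt "0.0002 0 0.018 0 0" --pt "0.0003 0 0.028 0 0" --pt "0.0005 0 0.041 0 0" --pt "0.0007 0 0.056 0 0" --pt "0.0009 0 0.072 0 0" --pt "0.0011 0 0.088 0 0" --pt "0.0013 0 0.104 0 0" --pt "0.0015 0 0.119 0 0" --pt "0.0015 0 0.131 0 0" --pt "0.0015 0 0.138 0 0" --pt "0.0015 0 0.141 0 0" --pt "0.0015 0 0.141 0 0" --pt "0.0015 0 0.141 0 0"

```text
clock: 16.75
tcp_pos: [0.7015, 0.0954, 0.0096]
tcp_rot: [[0.013, -0.002, 1.0], [-0.001, 1.0, 0.002], [-1.0, -0.001, 0.013]]
contact_force: [-0.7, 0.4, 0.1]
opening: 0.0428
```

```bash
python3 - <<'E'
from h import *
c=snap('scene','s6'); cv2.imwrite('pics/s6c.png',cv2.resize(c['frame'][120:370,130:430],None,fx=2,fy=2))
E
```

```text
(no output)
```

View pics/s6c.png

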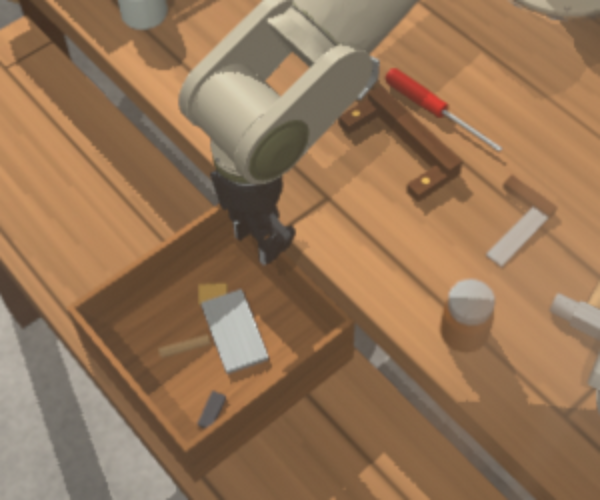

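The offcut lies in the box (crop 235,330), and the bystanders look undisturbed. I'll raise the arm clear and check.

move_arm --pt "-0.03 0 0 0 0" --pt "-0.06 0 0 0 0" --pt "-0.09 0 -0.03 0 0" --pt "-0.12 0 -0.07 0 0" --pt "-0.12 0 -0.1 0 0" --pt "-0.12 0 -0.1 0 0" --pt "-0.12 0 -0.1 0 0" --pt "-0.12 0 -0.1 0 0" --pt "-0.12 0 -0.1 0 0" --pt "-0.12 0 -0.1 0 0"

```text
clock: 17.8
tcp_pos: [0.6003, 0.0953, 0.128]
tcp_rot: [[0.013, -0.002, 1.0], [-0.001, 1.0, 0.002], [-1.0, -0.001, 0.012]]
contact_force: [-0.2, -0.8, -0.4]
opening: 0.0427
```

```bash
python3 - <<'E'
from h import *
for i in range(2):
    c=snap('scene','s7%d'%i); im=c['frame']; C=cloud(c); X,Y,Z=C[...,0],C[...,1],C[...,2]; hsv=cv2.cvtColor(im,cv2.COLOR_BGR2HSV)
    m=((hsv[...,1]<70)&(hsv[...,2]>110)&(Z<-.06)&(Z>-.17)&(X>.67)&(X<.93)&(Y>-.03)&(Y<.235)).astype(np.uint8)
    k=max(cv2.findContours(m,0,1)[0],key=cv2.contourArea); q=np.zeros_like(m); cv2.drawContours(q,[k],-1,1,-1)
    print(cv2.contourArea(k),np.nanmedian(C[q>0],0),np.nanmin(C[q>0],0),np.nanmax(C[q>0],0))
# bystanders: difference against first scene picture
a=load('s0')['frame']; d=(cv2.absdiff(a,im).max(2)>60).astype(np.uint8); d=cv2.morphologyEx(d,2,np.ones((3,3)))
print([cv2.boundingRect(x) for x in cv2.findContours(d,0,1)[0] if cv2.contourArea(x)>20])
s=bot.sense(); print(s['tcp_pos'],s['contact_force'],s['clock'])
E
```

```text
795.0 [ 0.7567281   0.10549663 -0.13737201] [ 0.70991935  0.03599816 -0.15588477] [ 0.80136702  0.16361013 -0.12681457]
796.5 [ 0.75647875  0.10504213 -0.13723009] [ 0.70772794  0.03721621 -0.15837181] [ 0.80092789  0.16217446 -0.12726873]
[(471, 282, 17, 35), (441, 272, 23, 35), (232, 266, 31, 39), (552, 177, 8, 6), (534, 158, 11, 10), (498, 145, 26, 22), (265, 142, 80, 70), (526, 116, 34, 48), (256, 107, 12, 14), (452, 95, 10, 8), (267, 77, 88, 71), (260, 76, 23, 19), (538, 65, 22, 55), (387, 60, 7, 10), (285, 53, 25, 20), (499, 51, 18, 19), (442, 48, 21, 24), (449, 27, 18, 16), (468, 26, 14, 11), (495, 0, 29, 49), (485, 0, 18, 29), (474, 0, 11, 19), (291, 0, 90, 78)]
[0.60017526 0.09527362 0.12807888] [0.27531537 0.3000668  0.04254772] 17.9
```

```bash
python3 -c "
from rig import bot
print(bot.job_done())"
```

```text
the job is handed in; nothing more can be done
None
```

The offcut is in the scrap box and the job is handed in at about 18 s of the 69 s allowed; no verdict is reported.

- **Drawing out:** I pressed it from above with half-open fingers at about 11–16 N. I slid it about 100 mm out of the nest, to its centre near x = 0.572 m, about 0.13 m from the fence.
- **Pushing off:** I then pushed it from behind with about 1–2 N and off the far edge, which I measured at x ≈ 0.66 m. All forces are readings at the end of each move, so a brief peak in between would not show.
- **Last checks:** two successive pictures put the offcut's top at about (0.757, 0.105, −0.137) m, roughly 80 mm below the rim. It was within the walls and still to about 0.5 mm. The arm stood clear at TCP height 0.128 m, reading about 0 N.
- **Bystanders:** the fallen-plate picture showed the square and screwdriver undisturbed and the jar standing; the angle bracket was hidden behind the arm there but stood in place in the earlier wrist view. I did not measure them again. The automatic comparison with the first picture flagged many patches. I put these down to the moved arm, its shadows and the offcut, but did not check each one.

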